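# Open the sugar canister under its arch handle

### The arm

A 6-joint arm with a two-finger parallel gripper is mounted at the origin on the work surface. World frame = base frame: x ahead of the robot, y to its left, z up, the work surface at z = 0. Lengths are in m, angles in degrees, forces in N, time in s.
With the tool pointing down it reaches from about 0.275 to 0.975 m from the base axis. Payload 8.4 kg.
Tool frame: the origin (TCP) lies on the mounting face of the last link; the fingertips stand 190 mm ahead of it and the grasp point (between the pads) lies 171 mm ahead of it; z points along the fingers, y is the line along which they close (so a half turn about z gives the same grasp; the last joint's range is limited). The gripper opens to 92 mm and grips with 3 to 60 N. Pads are 20 mm wide; open, the fingers measure 128 mm over their backs; the gripper's body (75 mm by 189 mm) begins 69 mm behind the grasp point.
Start: joints at [-65.569, 20.225, 93.587, -0, 66.188, -0.138], TCP at [0.26, -0.568, 0.405] pointing down, gripper open.
Joint ranges: [-150.9, 150.9], [-52.94, 120.26], [3.33, 152.33], [-74.26, 254.26], [0, 154.13], [-172.89, 172.89]. Speed limits (degrees/s): [127.2, 127.2, 159.86, 180, 180, 180].

### API

Orientations are given as a 3x3 rotation matrix whose columns are the frame's x, y, z axes.
In Python, from bench import arm gives the robot as it stands.
- The arm moves only by the tool drive_tool, never from a script. Its argument "rows" is a list of rows, each an object of numbers: "grip": the opening, from 0 (shut) to 1 (fully open); "dx", "dy", "dz": the shift along the tool's x, y, z in mm; "rx", "ry", "rz": the turn, a rotation vector about the tool's x, y, z in degrees. In form: [{"grip": .., "dx": .., "dy": .., "dz": .., "rx": .., "ry": .., "rz": ..}, ...]. A call has 1 to 5 rows; each row is the pose to reach, as a shift and turn from the pose commanded when the call began, along the tool's axes at that moment; what a row does not reach only later rows make up. A row lasts 1/12 s, in which the tool goes at most 41.7 mm and 7.16 degrees, less where a joint would pass 70% of its speed; a pose out of reach is approached as far as the arm can. A call with a gripper value outside its range is refused whole. The fingers move at their own pace and stop on an object; "grip_force" is the grip in N (left out, the last holds). Time passes only in rows, so rows that repeat a pose let the fingers close. It gives the time, the measured TCP pose, the force, the opening and the grip force at its end, in the units of the state.
- arm.sense(): the state, without advancing time (a new reading comes with each control period).
- arm.get_image(name): name is "scene" or "top" or "wrist"; returns (picture, depth): 384x512x3 uint8, blue, green, red; 384x512 float32, m along the optical axis (not along the pixel's ray), 0 where there is no reading.
- arm.calibration(name): a dict with "fov_y" (degrees; the focal length in pixels is half the picture's height over the tangent of half this angle, whatever the lens; pixels are square), "cx", "cy" (the principal point, pixels), "dist" ([k1, k2, p1, p2, k3] as OpenCV has them; the pictures are not rectified), "extrinsics" (4x4, takes a point from camera to world coordinates); the wrist camera has in their place "hand_eye" (4x4, takes a point from camera to tool coordinates, whose origin is the TCP and whose axes are the flange's). Camera axes: x right, y down, z forward; pixel columns grow to the right and rows downward; lengths in m; the calibration is good to about 2 mm. A picture is of the moment at which its call begins: read the wrist's pose just before it. calibration takes no time and is no camera call.
- arm.sign_off(): hands the job in; it is judged then, once.
The state is a dict: "time_s": time; "q": joint angles; "qvel": joint speeds; "tau": joint torques, N m; "tool_pos": TCP position; "orientation": TCP orientation; "force": force on the tool from outside, world axes, zero at the start; "torque": the same for the moment, N m; "width": opening from 0.0 (shut) to 1.0 (fully open); "grasp_force": force on a finger pad.
Only numpy, scipy, OpenCV 4.12 (cv2) and the standard library are available. Lean on these libraries where they do the work, as an engineer would, in place of code of your own. Each camera call takes 0.05 s, during which the arm holds its last target. There are 200 camera calls.

### The job

Open the steel sugar canister for tea: tip its loose lid clearly up on one edge, bring it out from under the fixed arched handle, and set it down flat, knob up, in the middle of the empty saucer (the one without the tea cup) without dropping it. Leave the canister standing where it is and do not disturb the cup, the jug or the spoon rest.

Things in the scene. Friction and masses are not known exactly. Their poses are not given: they have to be found in the camera images.
- canister: loose round steel canister, 1.2 kg with its sugar lumps, outside diameter 110, wall 3.5, height 125; origin at the centre of its underside, z up. A rigid arched handle stands over its mouth in its own y-z plane, so the lid comes out from below it along the canister's -x (the side that faces the robot, turned at most about 0.4 rad) or +x
- canister_mouth (a point): centre of the canister's mouth, in the plane of the rim, 125 above its underside; axes as the canister
- canister_arch (a point): centre of the bar at the crown of the rigid, non-folding arch handle, 101 above the mouth centre (226 above the underside). Round bar 9 thick in the canister's y-z plane: legs at y = +70 and -70, straight from 112 to 165 above the underside, then an arch up to the crown
- lid: loose round steel lid, 170 g, seated on the rim by its own weight (no catch): flange diameter 116, 4 thick, with a plug below it of diameter 94, 8 deep, that sits in the mouth with 4.5 play all round. Origin at the centre of the plug's underside, z up through the knob; flange underside at z = 8, flange top at z = 12
- lid_knob (a point): centre of the lid's wooden knob, an upright cylinder of diameter 28 and height 26 on a neck of diameter 14 and height 10; 35 above the lid's origin, 23 above the flange's top; about 74 below the centre of the arch bar when the lid is seated
- saucer_free: the empty white ceramic saucer, loose, diameter 160, rim 16 high; flat inner floor 5 above its underside, about 108 across, then a flared wall; origin at the centre of its underside, z up. The lid stands in it on its plug
- saucer_used: the other saucer, of the same shape, holding the tea cup; origin at the centre of its underside
- tea_cup: white ceramic tea cup without handle, diameter 72, height 62, standing on the other saucer; origin at the centre of its underside
- jug: brass-coloured aluminium jug, diameter 112, height 195, with a side handle; origin at the centre of its underside
- spoon_rest: dark wooden spoon rest, a dish of diameter 96 and height 14 with a wooden spoon lying along its y to 195 from the centre, less than 25 high; origin at the centre of the dish's underside
Things that resemble listed ones, but are neither listed nor needed, are in the scene too. What is shaped like the saucer_free but yellow is not meant.

How it is judged (in metres and radians):
On the way, in this order (a step that is already met when the one before it is completed fails the run):
1. the lid is tipped up by more than 8 degrees while it is still over the canister's mouth and within 35 mm of its seat (angle between lid's own z axis and vertical between 0.14 and 1.2 rad and horizontal distance between lid and canister below 0.05 m and z of lid in the frame of canister below 0.152 m), for 0.1 s.
2. the lid is held in the gripper, out from under the arch and clear of the canister (contact force between the fingers and lid above 0.5 N and horizontal distance between lid and canister above 0.115 m), for 0.1 s.
3. the lid, still held, is lowered into the empty saucer (not dropped) (contact force between the fingers and lid above 0.5 N and horizontal distance between lid and saucer_free below 0.035 m and z of lid in the frame of saucer_free below 0.022 m), for 0.1 s.
At the end, for the whole second after the job is handed in: The lid lies at rest in the empty saucer, knob up, within 11 degrees of level, its centre within 30 mm of the saucer's centre and its underside within 18 mm of the saucer's; the saucer lies flat; the canister stands upright within 50 mm of where it was (horizontal distance between lid and saucer_free below 0.03 m and angle between lid's own z axis and vertical below 0.2 rad and z of lid in the frame of saucer_free below 0.018 m and angle between each of saucer_free, canister's own z axis and vertical below 0.1 rad and linear speed of lid below 0.02 m/s and distance of canister from where it was at the start of the episode below 0.05 m); the robot touches nothing.
It fails at once if the canister is tipped by more than 20 degrees (angle between canister's own z axis and vertical above 0.35 rad).
It fails at once if the tea cup is pushed more than 30 mm or tipped over (distance of tea_cup from where it was at the start of the episode above 0.03 m or angle between tea_cup's own z axis and vertical above 0.4 rad).
It fails at once if the jug is pushed more than 30 mm or tipped over (distance of jug from where it was at the start of the episode above 0.03 m or angle between jug's own z axis and vertical above 0.3 rad).
It fails at once if the spoon rest is pushed more than 30 mm (distance of spoon_rest from where it was at the start of the episode above 0.03 m).
It also fails if it takes over 48 s, if anything falls off the work surface, if the arm or the gripper's body presses on something with over 40 N, if the wrist force passes 120 N, or if a joint passes its speed limit or range.

## Working session

There is one attempt and no reset: what is moved stays moved. The work goes in short steps, Python scripts to look and compute and a tool call to move; the robot and the scene stay as the last step left them, time stands still between calls to the robot, and variables do not carry over. Pictures are saved under pics/ and viewed, at most 10 in all, crops included, and the job is handed in when it is done.

Besides the shell and the picture viewer there is one more tool, called by a JSON object that holds its "api" and its "payload". drive_tool: Moves the arm, as the interface text tells. Its arguments: {"type":"object","properties":{"rows":{"type":"array"},"grip_force":{"type":"number"}},"required":["rows"]}

```bash
mkdir -p pics; ls
python3 - <<'E'
from bench import arm
import cv2,numpy as np
for n in("scene","top"):
    p,d=arm.get_image(n); cv2.imwrite(f"pics/{n}0.png",p); np.save(f"pics/{n}0.npy",d)
    c=arm.calibration(n); print(n,c)
print(arm.calibration("wrist")); s=arm.sense(); print(s)
a=cv2.imread("pics/scene0.png");b=cv2.imread("pics/top0.png")
E
```

```text
pics
scene {'fov_y': 49.971926775244505, 'cx': 257.1908773933511, 'cy': 190.27219773915215, 'dist': array([0.01852286, 0.        , 0.        , 0.        , 0.        ]), 'extrinsics': array([[-0.39806451,  0.55469306, -0.73065741,  1.45951343],
       [ 0.91730976,  0.24880222, -0.31087017,  0.42884421],
       [ 0.00935166, -0.79398556, -0.60786469,  0.91982378],
       [ 0.        ,  0.        ,  0.        ,  1.        ]])}
top {'fov_y': 53.292609340400965, 'cx': 253.064434895174, 'cy': 192.44663605281062, 'dist': array([-0.03745087,  0.        ,  0.        ,  0.        ,  0.        ]), 'extrinsics': array([[-0.02559867, -0.99346832,  0.11119981,  0.38246113],
       [-0.99952606,  0.0273387 ,  0.01415109,  0.01965646],
       [-0.01709872, -0.11078485, -0.99369731,  1.51215704],
       [ 0.        ,  0.        ,  0.        ,  1.        ]])}
{'fov_y': 71.32118323989566, 'cx': 255.6907204806594, 'cy': 190.4019350751049, 'dist': array([0.00105099, 0.        , 0.        , 0.        , 0.        ]), 'hand_eye': array([[-2.22861910e-04, -9.60173871e-01, -2.79403092e-01,
         7.8740984
[... 351 characters left out ...]
8085e-04,
        6.61902167e+01, -1.40225773e-01]), 'qvel': array([-0.02833522, -0.04685125, -0.12652857,  0.00274156, -0.04527453,
       -0.03618335]), 'tau': array([ 1.10947072e-03, -5.94905126e+01, -3.34931982e+01,  7.00192759e-02,
        1.84622750e-02, -1.50782222e-05]), 'tool_pos': array([ 0.25975767, -0.5682249 ,  0.40403204]), 'orientation': array([[ 9.09459543e-01,  4.15792091e-01, -5.25882811e-04],
       [ 4.15792423e-01, -9.09458774e-01,  1.18255306e-03],
       [ 1.34274749e-05, -1.29414226e-03, -9.99999163e-01]]), 'force': array([-1.58109384, -0.4211474 , -0.09791169]), 'torque': array([ 0.01706563, -0.051836  ,  0.04045103]), 'grasp_force': 0.0, 'width': 1.0023116455219971}
```

View pics/scene0.png

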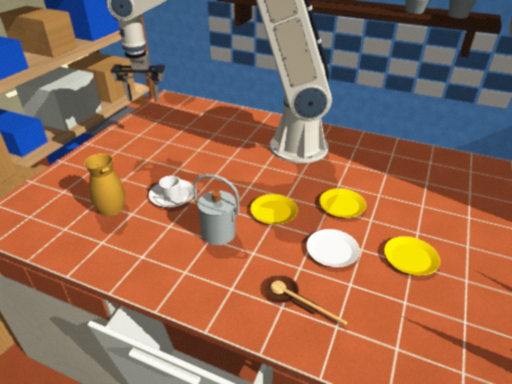

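View pics/top0.png

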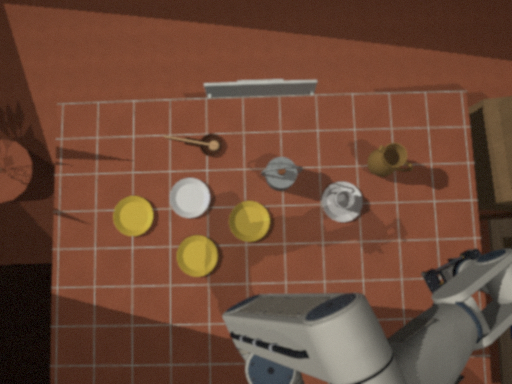

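Scene view: canister at about (217,220), free white saucer at (333,248), cup at (170,188), jug at (107,185), spoon rest at (281,290). Top view: canister at (281,172), free saucer at (190,198). Next I'll measure positions from the depth.

```bash
cat > h.py <<'E'
import cv2,numpy as np
from bench import arm
def cloud(d,c,T):
    f=192/np.tan(np.radians(c["fov_y"]/2)); K=np.array([[f,0,c["cx"]],[0,f,c["cy"]],[0,0,1]])
    v,u=np.mgrid[0:384,0:512].astype(float)
    n=cv2.undistortPoints(np.stack([u,v],-1).reshape(-1,1,2),K,c["dist"]).reshape(384,512,2)
    P=np.dstack([n[...,0]*d,n[...,1]*d,d]); W=P@T[:3,:3].T+T[:3,3]; W[d<=0]=np.nan; return W
def fixed(n,d): c=arm.calibration(n); return cloud(d,c,c["extrinsics"])
def wristT(s):
    T=np.eye(4);T[:3,:3]=s["orientation"];T[:3,3]=s["tool_pos"]; return T@arm.calibration("wrist")["hand_eye"]
def circ(p):
    A=np.c_[2*p,np.ones(len(p))]; x=np.linalg.lstsq(A,(p**2).sum(1),rcond=None)[0]; return x[:2],np.sqrt(x[2]+x[:2]@x[:2])
E
python3 - <<'E'
from h import *
for n,boxes in(("top",dict(can=(255,148,310,195),free=(165,172,215,222),used=(318,180,367,224),jug=(362,138,412,182),rest=(150,120,225,160),y1=(225,198,275,245),y2=(172,232,222,280))),("scene",dict(can=(192,168,243,248),free=(300,222,366,274),jug=(84,148,130,220)))):
    p=cv2.imread(f"pics/{n}0.png"); W=fixed(n,np.load(f"pics/{n}0.npy"))
    print(n,"table z",np.nanmedian(W[...,2][300:320,200:240] if n=="scene" else W[225:300,60:110,2]))
    for k,(a,b,c,d) in boxes.items():
        Q=W[b:d,a:c].reshape(-1,3); 
        for lo,hi in((.006,.022),(.10,.124),(.124,.14),(.14,.172),(.185,.24)):
            m=(Q[:,2]>lo)&(Q[:,2]<hi); q=Q[m]
            if len(q)>5:
                r=cv2.minAreaRect((q[:,:2]*1000).astype(np.float32)); print(k,lo,len(q),"med",q.mean(0).round(3),"rect",np.round(r[0]),np.round(r[1]),round(r[2]), "dir",np.round(np.linalg.svd(q[:,:2]-q[:,:2].mean(0),full_matrices=False)[2][0],3))
E
```

```text
top table z 0.0005656221405574424
can 0.006 85 med [ 0.626 -0.074  0.009] rect [635. -75.] [220. 181.] 85 dir [-0.015 -1.   ]
can 0.1 45 med [ 0.601 -0.061  0.118] rect [607. -66.] [104. 100.] 51 dir [-0.061  0.998]
can 0.124 623 med [ 0.608 -0.067  0.129] rect [610. -67.] [112. 113.] 43 dir [-1.    -0.011]
can 0.14 51 med [ 0.606 -0.065  0.162] rect [606. -67.] [145.  19.] 90 dir [ 0.078 -0.997]
can 0.185 104 med [ 0.609 -0.064  0.217] rect [610. -66.] [ 10. 137.] 4 dir [ 0.07  -0.998]
free 0.006 858 med [0.538 0.293 0.011] rect [542. 293.] [196. 196.] 0 dir [-0.985  0.171]
used 0.006 856 med [ 0.506 -0.305  0.011] rect [ 506. -307.] [186. 170.] 88 dir [-0.518 -0.856]
jug 0.006 89 med [ 0.663 -0.505  0.011] rect [ 669. -497.] [199. 175.] 89 dir [-0.009  1.   ]
jug 0.1 139 med [ 0.632 -0.445  0.113] rect [ 644. -470.] [ 89. 123.] 1 dir [-0.368 -0.93 ]
jug 0.124 102 med [ 0.631 -0.444  0.132] rect [ 643. -477.] [124.  76.] 88 dir [0.459 0.888]
jug 0.14 161 med [ 0.646 -0.464  0.158] rect [ 632. -470.] [115.  80.] 33 dir [-0.045 -0.999]
jug 0.185 152 med [ 0.659 -0.457  0.192] rect [ 6
[... 648 characters left out ...]
062  0.157] rect [614. -65.] [146.  29.] 87 dir [-0.079  0.997]
can 0.185 161 med [ 0.615 -0.06   0.214] rect [616. -65.] [ 14. 140.] 3 dir [-0.068  0.998]
free 0.006 868 med [0.532 0.292 0.011] rect [540. 291.] [158. 157.] 29 dir [0.117 0.993]
jug 0.006 73 med [ 0.675 -0.436  0.014] rect [ 623. -499.] [252. 137.] 37 dir [0.993 0.121]
jug 0.1 252 med [ 0.679 -0.436  0.112] rect [ 669. -446.] [62. 99.] 45 dir [ 0.744 -0.669]
jug 0.124 157 med [ 0.675 -0.44   0.132] rect [ 670. -446.] [57. 86.] 47 dir [ 0.711 -0.703]
jug 0.14 311 med [ 0.66  -0.456  0.157] rect [ 656. -461.] [77. 75.] 72 dir [0.696 0.718]
jug 0.185 202 med [ 0.656 -0.459  0.191] rect [ 653. -460.] [89. 95.] 8 dir [0.592 0.806]
```

```bash
cat >> h.py <<'E'
from scipy.spatial.transform import Rotation as R
def Rt(theta,psi):  # tool pitched theta below horizontal, heading psi (deg), camera on top
    t,p=np.radians([theta,psi]); h=np.array([np.cos(p),np.sin(p),0]); u=np.array([0,0,1.])
    z=np.cos(t)*h-np.sin(t)*u; x=np.sin(t)*h+np.cos(t)*u; return np.c_[x,np.cross(z,x),z]
def go(G,theta,psi,back=0.):  # numbers for a row: grasp point G, retreat 'back' along tool z
    s=arm.sense(); O=Rt(theta,psi); T=np.array(G)-(0.171+back)*O[:,2]; C=s["orientation"]
    print("d mm",(C.T@(T-s["tool_pos"])*1000).round(1),"r deg",np.degrees(R.from_matrix(C.T@O).as_rotvec()).round(2),"TCP",T.round(3),"t",round(s["time_s"],2),"f",s["force"].round(1),"w",round(s["width"],3),"gf",s["grasp_force"],"q",s["q"].round(0))
E
python3 -c "
from h import *
go([.612,-.066,.158],35,0,.1)"
```

```text
d mm [ 327.3 -402.5   91.1] r deg [-11.85  54.14  22.61] TCP [ 0.39  -0.066  0.313] t 0.1 f [-1.6 -0.4 -0.1] w 1.002 gf 0.0 q [-66.  20.  94.   0.  66.  -0.]
```

{"api": "drive_tool", "payload": {"rows": [{"grip":0.65,"dx":327,"dy":-402,"dz":91,"rx":-11.9,"ry":54.1,"rz":22.6},{"grip":0.65,"dx":327,"dy":-402,"dz":91,"rx":-11.9,"ry":54.1,"rz":22.6},{"grip":0.65,"dx":327,"dy":-402,"dz":91,"rx":-11.9,"ry":54.1,"rz":22.6},{"grip":0.65,"dx":327,"dy":-402,"dz":91,"rx":-11.9,"ry":54.1,"rz":22.6},{"grip":0.65,"dx":327,"dy":-402,"dz":91,"rx":-11.9,"ry":54.1,"rz":22.6}]}}

```text
time_s: 0.52
tool_pos: [0.3113, -0.3685, 0.3684]
orientation: [[0.821, 0.166, 0.547], [0.167, -0.985, 0.048], [0.546, 0.051, -0.836]]
force: [1.6, 0.9, -0.0]
width: 0.665
grasp_force: 0.0
```

```bash
python3 -c "
from h import *
go([.612,-.066,.158],35,0,.1)"
```

```text
d mm [  85.  -287.7  103.6] r deg [-4.55 21.54  8.96] TCP [ 0.39  -0.066  0.313] t 0.52 f [ 1.6  0.9 -0. ] w 0.665 gf 0.0 q [-60.   8. 119.  44.  46. -10.]
```

{"api": "drive_tool", "payload": {"rows": [{"grip":0.65,"dx":85,"dy":-288,"dz":104,"rx":-4.5,"ry":21.5,"rz":9},{"grip":0.65,"dx":85,"dy":-288,"dz":104,"rx":-4.5,"ry":21.5,"rz":9},{"grip":0.65,"dx":85,"dy":-288,"dz":104,"rx":-4.5,"ry":21.5,"rz":9},{"grip":0.65,"dx":85,"dy":-288,"dz":104,"rx":-4.5,"ry":21.5,"rz":9},{"grip":0.65,"dx":85,"dy":-288,"dz":104,"rx":-4.5,"ry":21.5,"rz":9}]}}

```text
time_s: 0.93
tool_pos: [0.352, -0.2233, 0.3424]
orientation: [[0.581, 0.006, 0.814], [0.005, -1.0, 0.004], [0.814, 0.002, -0.581]]
force: [2.5, 0.0, 0.2]
width: 0.65
grasp_force: 0.0
```

```bash
python3 -c "
from h import *
go([.612,-.066,.158],35,0,.1)"
```

```text
d mm [  -0.7 -157.1   48.4] r deg [-0.23  0.5   0.29] TCP [ 0.39  -0.066  0.313] t 0.93 f [2.5 0.  0.2] w 0.65 gf 0.0 q [-47.   4. 136.  96.  37. -40.]
```

{"api": "drive_tool", "payload": {"rows": [{"grip":0.65,"dx":0,"dy":-157,"dz":48,"rx":-0.2,"ry":0.5,"rz":0.3},{"grip":0.65,"dx":0,"dy":-157,"dz":48,"rx":-0.2,"ry":0.5,"rz":0.3},{"grip":0.65,"dx":0,"dy":-157,"dz":48,"rx":-0.2,"ry":0.5,"rz":0.3},{"grip":0.65,"dx":0,"dy":-157,"dz":48,"rx":-0.2,"ry":0.5,"rz":0.3},{"grip":0.65,"dx":0,"dy":-157,"dz":48,"rx":-0.2,"ry":0.5,"rz":0.3}]}}

```text
time_s: 1.35
tool_pos: [0.3893, -0.0667, 0.3144]
orientation: [[0.576, 0.005, 0.818], [0.003, -1.0, 0.004], [0.818, -0.0, -0.576]]
force: [1.4, -0.2, 0.7]
width: 0.653
grasp_force: 0.0
```

Run:
```python
from h import *
go([.612,-.066,.158],35,0,.1)
s=arm.sense(); p,d=arm.get_image("wrist"); cv2.imwrite("pics/w1.png",p); np.save("pics/w1.npy",d)
W=cloud(d,arm.calibration("wrist"),wristT(s)); np.save("pics/w1W.npy",W)
m=(abs(W[...,0]-.61)<.1)&(abs(W[...,1]+.066)<.09)
for lo,hi in((.124,.135),(.145,.163),(.16,.17),(.205,.24)):
    q=W[m&(W[...,2]>lo)&(W[...,2]<hi)]; 
    if len(q)>5: print(lo,len(q),np.min(q,0).round(3),np.max(q,0).round(3),q.mean(0).round(3),cv2.minEnclosingCircle((q[:,:2]*1000).astype(np.float32)))
```

```text
d mm [-0.4 -0.7  1.1] r deg [-0.24  0.15  0.16] TCP [ 0.39  -0.066  0.313] t 1.35 f [ 1.4 -0.2  0.7] w 0.653 gf 0.0 q [-15.   4. 143. 148.  25. -70.]
0.124 6616 [ 0.553 -0.138  0.124] [0.669 0.009 0.135] [ 0.603 -0.064  0.129] ((609.606689453125, -64.33289337158203), 73.65449523925781)
0.145 513 [ 0.597 -0.138  0.145] [0.621 0.01  0.163] [ 0.604 -0.064  0.155] ((610.355224609375, -64.39068603515625), 74.06317138671875)
0.16 656 [ 0.597 -0.138  0.16 ] [0.625 0.009 0.17 ] [ 0.609 -0.064  0.164] ((609.6452026367188, -64.81098175048828), 73.64447021484375)
0.205 3870 [ 0.51  -0.121  0.205] [ 0.617 -0.007  0.24 ] [ 0.559 -0.065  0.224] ((567.0385131835938, -67.09999084472656), 72.39059448242188)
```

View pics/w1.png

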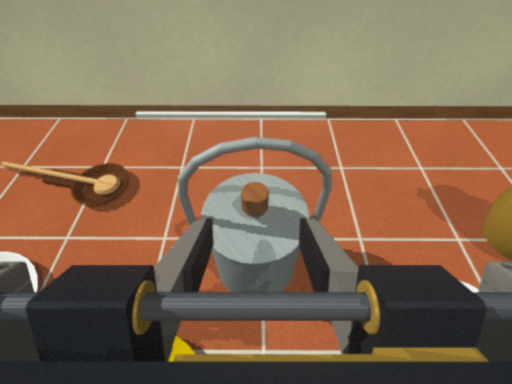

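The wrist view shows the knob at (255,198), centred between the fingers (inner edges at 212 and 302). The arch is clear overhead.

{"api": "drive_tool", "payload": {"rows": [{"grip":0.65,"dx":-2.5,"dy":-2,"dz":35},{"grip":0.65,"dx":-2.5,"dy":-2,"dz":65},{"grip":0.65,"dx":-2.5,"dy":-2,"dz":90},{"grip":0.65,"dx":-2.5,"dy":-2,"dz":101},{"grip":0.65,"dx":-2.5,"dy":-2,"dz":101}]}}

```text
validation failed for argument at $.ro...
```

Run:
```python
from h import *
go([.611,-.0645,.156],35,0)
p,d=arm.get_image("wrist"); q,_=arm.get_image("scene")
cv2.imwrite("pics/w2.png",np.hstack([cv2.resize(p,(400,300)),cv2.resize(q[130:280,150:350],(400,300))]))
```

```text
d mm [ -1.7   0.5 101. ] r deg [-0.24  0.18 -0.05] TCP [ 0.471 -0.064  0.254] t 1.4 f [-1.6 -0.1 -0.7] w 0.653 gf 0.0 q [-15.   5. 143. 149.  25. -70.]
```

View pics/w2.png

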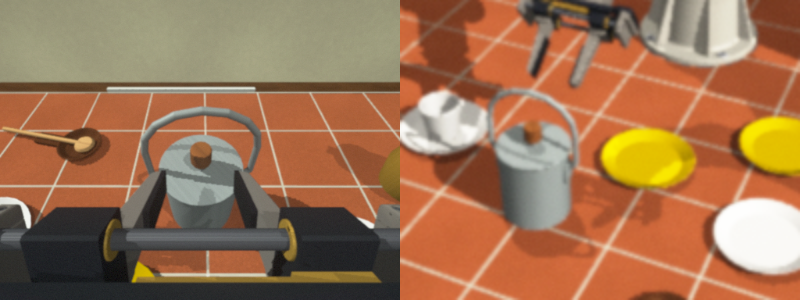

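The call was refused because every row needs all the keys, so the arm hasn't moved. The pictures still show the pregrasp pose, knob at about (201,153). I'm resending it.

{"api": "drive_tool", "payload": {"rows": [{"grip":0.65,"dx":-2,"dy":-1,"dz":35,"rx":0,"ry":0,"rz":0},{"grip":0.65,"dx":-2,"dy":-1,"dz":65,"rx":0,"ry":0,"rz":0},{"grip":0.65,"dx":-2,"dy":-1,"dz":90,"rx":0,"ry":0,"rz":0},{"grip":0.65,"dx":-2,"dy":-1,"dz":101,"rx":0,"ry":0,"rz":0},{"grip":0.65,"dx":-2,"dy":-1,"dz":101,"rx":0,"ry":0,"rz":0}]}}

```text
time_s: 1.92
tool_pos: [0.4724, -0.0682, 0.2538]
orientation: [[0.576, 0.004, 0.818], [0.002, -1.0, 0.004], [0.818, -0.0, -0.576]]
force: [-0.8, 0.1, 0.0]
width: 0.65
grasp_force: 0.0
```

Run:
```python
from h import *
go([.611,-.0645,.156],35,0)
p,d=arm.get_image("wrist"); q,_=arm.get_image("scene")
cv2.imwrite("pics/w3.png",np.hstack([cv2.resize(p,(400,300)),cv2.resize(q[130:280,150:350],(400,300))]))
```

```text
d mm [-0.6 -3.7 -1.4] r deg [-0.21  0.15  0.12] TCP [ 0.471 -0.064  0.254] t 1.92 f [-0.8  0.1  0. ] w 0.65 gf 0.0 q [-12.  20. 136. 161.  32. -81.]
```

View pics/w3.png

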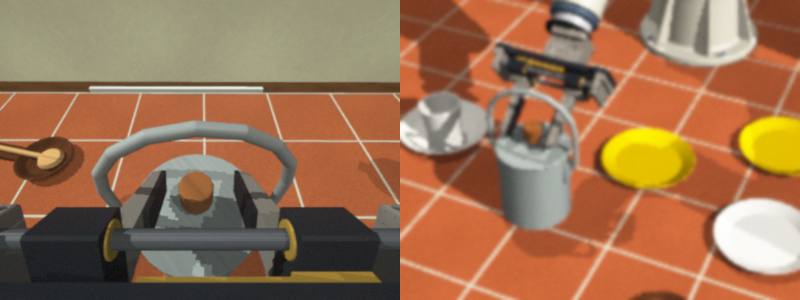

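The fingers straddle the knob, which at (196,192) sits slightly left of the finger mid (about 204). I'll shift 4 mm and close.

{"api": "drive_tool", "payload": {"grip_force": 30, "rows": [{"grip":0.65,"dx":0,"dy":-4,"dz":-1,"rx":0,"ry":0,"rz":0},{"grip":0.4,"dx":0,"dy":-4,"dz":-1,"rx":0,"ry":0,"rz":0},{"grip":0.2,"dx":0,"dy":-4,"dz":-1,"rx":0,"ry":0,"rz":0},{"grip":0.1,"dx":0,"dy":-4,"dz":-1,"rx":0,"ry":0,"rz":0},{"grip":0.1,"dx":0,"dy":-4,"dz":-1,"rx":0,"ry":0,"rz":0}]}}

```text
time_s: 2.43
tool_pos: [0.4698, -0.0629, 0.256]
orientation: [[0.574, 0.004, 0.819], [0.003, -1.0, 0.004], [0.819, 0.0, -0.574]]
force: [0.2, -0.5, -0.5]
width: 0.385
grasp_force: 0.0
```

{"api": "drive_tool", "payload": {"rows": [{"grip":0.1,"dx":0,"dy":0,"dz":0,"rx":0,"ry":0,"rz":0},{"grip":0.1,"dx":0,"dy":0,"dz":0,"rx":0,"ry":0,"rz":0},{"grip":0.1,"dx":0,"dy":0,"dz":0,"rx":0,"ry":0,"rz":0},{"grip":0.1,"dx":0,"dy":0,"dz":0,"rx":0,"ry":0,"rz":0}]}}

```text
time_s: 2.77
tool_pos: [0.4701, -0.063, 0.2558]
orientation: [[0.574, 0.004, 0.819], [0.002, -1.0, 0.004], [0.819, -0.0, -0.574]]
force: [-4.0, -1.3, 5.4]
width: 0.294
grasp_force: 30.0
```

{"api": "drive_tool", "payload": {"grip_force": 35, "rows": [{"grip":0.1,"dx":3,"dy":0,"dz":-2,"rx":0,"ry":0,"rz":0},{"grip":0.1,"dx":7,"dy":0,"dz":-5,"rx":0,"ry":0,"rz":0},{"grip":0.1,"dx":11,"dy":0,"dz":-8,"rx":0,"ry":0,"rz":0},{"grip":0.1,"dx":14,"dy":0,"dz":-10,"rx":0,"ry":0,"rz":0},{"grip":0.1,"dx":14,"dy":0,"dz":-10,"rx":0,"ry":0,"rz":0}]}}

```text
time_s: 3.18
tool_pos: [0.4701, -0.0629, 0.2737]
orientation: [[0.574, 0.005, 0.819], [0.003, -1.0, 0.004], [0.819, 0.0, -0.574]]
force: [0.4, -0.1, -1.8]
width: 0.295
grasp_force: 35.0
```

Run:
```python
from h import *
go([.609,-.063,.175],35,0); go([.609,-.063,.175],49,0)
s=arm.sense(); print(s["grasp_force"])
q,_=arm.get_image("scene");p,_=arm.get_image("wrist")
cv2.imwrite("pics/w4.png",np.hstack([cv2.resize(p,(400,300)),cv2.resize(q[130:280,150:350],(400,300))]))
```

```text
d mm [-1.2  0.1 -0.6] r deg [-0.21  0.03  0.16] TCP [ 0.469 -0.063  0.273] t 3.18 f [ 0.4 -0.1 -1.8] w 0.295 gf 34.99983787536621 q [-11.  17. 136. 160.  29. -79.]
d mm [40.2  0.2  4.4] r deg [ -0.19 -13.97   0.19] TCP [ 0.497 -0.063  0.304] t 3.18 f [ 0.4 -0.1 -1.8] w 0.295 gf 34.99983787536621 q [-11.  17. 136. 160.  29. -79.]
34.99983787536621
```

View pics/w4.png

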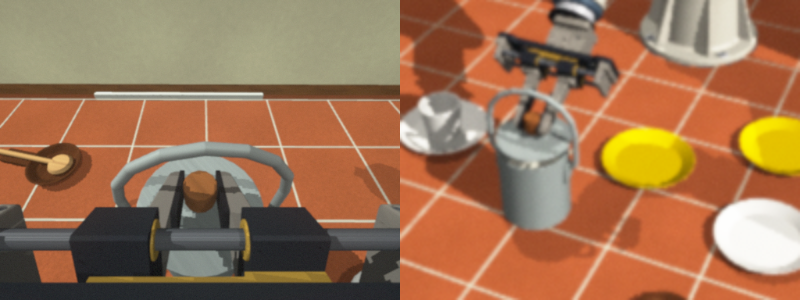

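Force reads −1.8 N in z, which is the lid's weight, and the picture shows the lid hovering above the rim with the knob at (201,190). Now I'll tilt it.

```bash
python3 -c "
from h import *
go([.610,-.063,.180],22,0)"
```

```text
d mm [-34.3  -0.    1.5] r deg [-0.22 13.07  0.12] TCP [ 0.451 -0.063  0.244] t 3.28 f [-0.9  0.6 -1.7] w 0.292 gf 34.999746680259705 q [-11.  17. 136. 160.  29. -79.]
```

{"api": "drive_tool", "payload": {"rows": [{"grip":0.1,"dx":-11,"dy":0,"dz":1,"rx":0,"ry":4.4,"rz":0},{"grip":0.1,"dx":-23,"dy":0,"dz":1,"rx":0,"ry":8.8,"rz":0},{"grip":0.1,"dx":-34,"dy":0,"dz":1,"rx":0,"ry":13,"rz":0},{"grip":0.1,"dx":-34,"dy":0,"dz":1,"rx":0,"ry":13,"rz":0},{"grip":0.1,"dx":-34,"dy":0,"dz":1,"rx":0,"ry":13,"rz":0}]}}

```text
time_s: 3.7
tool_pos: [0.4507, -0.063, 0.2428]
orientation: [[0.382, 0.004, 0.924], [0.0, -1.0, 0.004], [0.924, -0.001, -0.382]]
force: [-0.4, -0.1, -1.0]
width: 0.292
grasp_force: 35.0
```

Run:
```python
from h import *
go([.610,-.063,.180],22,0)
go([.610,-.063,.190],35,0)
go([.45,-.063,.190],35,0)
s=arm.sense(); q,d=arm.get_image("scene"); W=fixed("scene",d)
Q=W[130:280,150:350]; m=(Q[...,2]>.125)&(Q[...,2]<.16)&(abs(Q[...,0]-.61)<.058)&(abs(Q[...,1]+.065)<.058)
c,r=cv2.minEnclosingCircle((Q[m][:,:2]*1000).astype(np.float32)); print(c,r)
q_=Q[m]; A=np.c_[q_[:,:2],np.ones(len(q_))]; print(len(q_),np.linalg.lstsq(A,q_[:,2],rcond=None)[0])
cv2.imwrite("pics/w5.png",cv2.resize(q[130:280,150:350],(600,450)))
```

```text
d mm [ 1.5 -0.   0.2] r deg [-0.24  0.48  0.02] TCP [ 0.451 -0.063  0.244] t 3.7 f [-0.4 -0.1 -1. ] w 0.292 gf 34.99977350234985 q [-13.  26. 141. 166.  56. -87.]
d mm [49.2  0.   0.4] r deg [ -0.24 -12.52   0.05] TCP [ 0.47  -0.063  0.288] t 3.7 f [-0.4 -0.1 -1. ] w 0.292 gf 34.99977350234985 q [-13.  26. 141. 166.  56. -87.]
d mm [ -12.    -0.6 -147.4] r deg [ -0.24 -12.52   0.05] TCP [ 0.31  -0.063  0.288] t 3.7 f [-0.4 -0.1 -1. ] w 0.292 gf 34.99977350234985 q [-13.  26. 141. 166.  56. -87.]
(620.1868896484375, -63.854774475097656) 58.647010803222656
424 [ 0.13682227 -0.01953467  0.06344929]
```

View pics/w5.png

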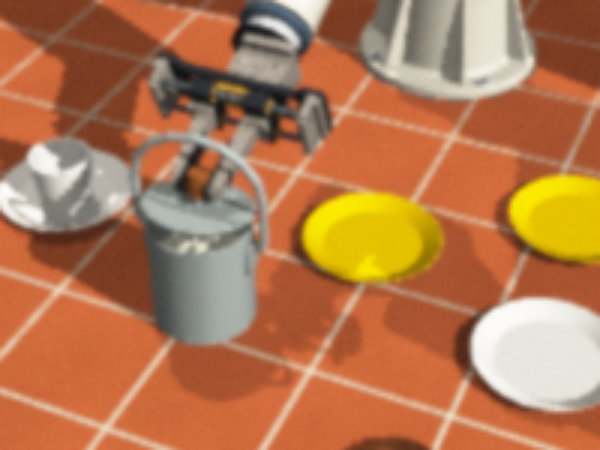

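The lid's far edge is up, with sugar visible below it at about (205,243). The fitted tilt is only about 8°, so I'll tip it further to be safe.

{"api": "drive_tool", "payload": {"rows": [{"grip":0.1,"dx":-6,"dy":0,"dz":0,"rx":0,"ry":3.5,"rz":0},{"grip":0.1,"dx":-13,"dy":0,"dz":0,"rx":0,"ry":7,"rz":0},{"grip":0.1,"dx":-15,"dy":0,"dz":0,"rx":0,"ry":8,"rz":0},{"grip":0.1,"dx":-15,"dy":0,"dz":0,"rx":0,"ry":8,"rz":0},{"grip":0.1,"dx":-15,"dy":0,"dz":0,"rx":0,"ry":8,"rz":0}]}}

```text
time_s: 4.17
tool_pos: [0.4462, -0.0631, 0.2307]
orientation: [[0.245, 0.005, 0.969], [0.001, -1.0, 0.005], [0.969, -0.0, -0.245]]
force: [0.3, 0.4, -1.8]
width: 0.299
grasp_force: 35.0
```

Run:
```python
from h import *
go([.610,-.063,.192],35,0)
go([.43,-.063,.225],35,0)
q,d=arm.get_image("scene"); W=fixed("scene",d)
Q=W[165:210,185:245].reshape(-1,3); Q=Q[~np.isnan(Q[:,0])]; Q=Q[(Q[:,2]>.135)&(Q[:,2]<.185)&(Q[:,0]>.625)&(np.hypot(Q[:,0]-.618,Q[:,1]+.064)<.056)]
best=None;rng=np.random.default_rng(0)
for _ in range(500):
    a,b,c=Q[rng.choice(len(Q),3,False)]; n=np.cross(b-a,c-a); l=np.linalg.norm(n)
    if l<1e-5: continue
    n/=l; k=(abs((Q-a)@n)<.002).sum()
    if best is None or k>best[0]: best=(k,n,len(Q))
print(best,np.degrees(np.arccos(abs(best[1][2]))))
```

```text
d mm [63.4  0.   8.4] r deg [ -0.25 -20.81   0.11] TCP [ 0.47  -0.063  0.29 ] t 4.17 f [ 0.3  0.4 -1.8] w 0.299 gf 34.99979317188263 q [-13.  33. 143. 166.  72. -89.]
d mm [  51.2   -0.8 -174.2] r deg [ -0.25 -20.81   0.11] TCP [ 0.29  -0.063  0.323] t 4.17 f [ 0.3  0.4 -1.8] w 0.299 gf 34.99979317188263 q [-13.  33. 143. 166.  72. -89.]
(np.int64(177), array([-0.364445  ,  0.00104637,  0.93122433]), 252) 21.373523623908078
```

{"api": "drive_tool", "payload": {"rows": [{"grip":0.1,"dx":-4,"dy":0,"dz":1,"rx":0,"ry":0,"rz":0},{"grip":0.1,"dx":-8,"dy":0,"dz":2,"rx":0,"ry":0,"rz":0},{"grip":0.1,"dx":-8,"dy":0,"dz":2,"rx":0,"ry":0,"rz":0},{"grip":0.1,"dx":-8,"dy":0,"dz":2,"rx":0,"ry":0,"rz":0},{"grip":0.1,"dx":-8,"dy":0,"dz":2,"rx":0,"ry":0,"rz":0}]}}

```text
time_s: 4.63
tool_pos: [0.4455, -0.063, 0.2221]
orientation: [[0.244, 0.004, 0.97], [0.001, -1.0, 0.004], [0.97, -0.0, -0.244]]
force: [-0.8, 0.5, -0.9]
width: 0.297
grasp_force: 35.0
```

Run:
```python
from h import *
go([.610,-.063,.187],30,0)
```

```text
d mm [52.9  0.   3.6] r deg [ -0.24 -15.87   0.08] TCP [ 0.462 -0.063  0.272] t 4.63 f [-0.8  0.5 -0.9] w 0.297 gf 34.999786019325256 q [-13.  35. 143. 167.  73. -89.]
```

{"api": "drive_tool", "payload": {"rows": [{"grip":0.1,"dx":13,"dy":0,"dz":1,"rx":0,"ry":-4,"rz":0},{"grip":0.1,"dx":26,"dy":0,"dz":2,"rx":0,"ry":-8,"rz":0},{"grip":0.1,"dx":40,"dy":0,"dz":3,"rx":0,"ry":-12,"rz":0},{"grip":0.1,"dx":53,"dy":0,"dz":4,"rx":0,"ry":-15.9,"rz":0},{"grip":0.1,"dx":53,"dy":0,"dz":4,"rx":0,"ry":-15.9,"rz":0}]}}

```text
time_s: 5.05
tool_pos: [0.4634, -0.0632, 0.2755]
orientation: [[0.499, 0.004, 0.866], [0.003, -1.0, 0.003], [0.866, 0.001, -0.499]]
force: [0.8, -0.8, -0.9]
width: 0.296
grasp_force: 35.0
```

Run:
```python
from h import *
go([.46,-.060,.20],35,0)
```

```text
d mm [ -52.    -3.7 -135.6] r deg [-0.15 -5.05  0.2 ] TCP [ 0.32  -0.06   0.298] t 5.05 f [ 0.8 -0.8 -0.9] w 0.296 gf 34.99991297721863 q [-12.  18. 138. 163.  37. -82.]
```

{"api": "drive_tool", "payload": {"rows": [{"grip":0.1,"dx":-12,"dy":0,"dz":-21,"rx":0,"ry":0,"rz":0},{"grip":0.1,"dx":-28,"dy":0,"dz":-49,"rx":0,"ry":0,"rz":0},{"grip":0.1,"dx":-46,"dy":0,"dz":-80,"rx":0,"ry":0,"rz":0},{"grip":0.1,"dx":-62,"dy":0,"dz":-108,"rx":0,"ry":0,"rz":0},{"grip":0.1,"dx":-72,"dy":0,"dz":-126,"rx":0,"ry":0,"rz":0}]}}

```text
time_s: 5.47
tool_pos: [0.3271, -0.0678, 0.2783]
orientation: [[0.502, 0.009, 0.865], [0.003, -1.0, 0.008], [0.865, -0.002, -0.502]]
force: [0.1, 0.5, -0.1]
width: 0.292
grasp_force: 35.0
```

Run:
```python
from h import *
go([.46,-.063,.2],35,0)
go([.50,.20,.16],35,28)
go([.54,.292,.16],35,28)
```

```text
d mm [ 13.6  -4.9 -16.1] r deg [-0.46 -4.86  0.19] TCP [ 0.32  -0.063  0.298] t 5.47 f [ 0.1  0.5 -0.1] w 0.292 gf 34.99932289123535 q [-21.  10. 152. 152.  44. -81.]
d mm [   7.9 -201.6   54.4] r deg [ 23.14  -4.79 -14.88] TCP [0.376 0.134 0.258] t 5.47 f [ 0.1  0.5 -0.1] w 0.292 gf 34.99932289123535 q [-21.  10. 152. 152.  44. -81.]
d mm [  28.2 -293.2   89.7] r deg [ 23.14  -4.79 -14.88] TCP [0.416 0.226 0.258] t 5.47 f [ 0.1  0.5 -0.1] w 0.292 gf 34.99932289123535 q [-21.  10. 152. 152.  44. -81.]
```

{"api": "drive_tool", "payload": {"rows": [{"grip":0.1,"dx":8,"dy":-202,"dz":54,"rx":23.1,"ry":-4.8,"rz":-14.9},{"grip":0.1,"dx":8,"dy":-202,"dz":54,"rx":23.1,"ry":-4.8,"rz":-14.9},{"grip":0.1,"dx":8,"dy":-202,"dz":54,"rx":23.1,"ry":-4.8,"rz":-14.9},{"grip":0.1,"dx":8,"dy":-202,"dz":54,"rx":23.1,"ry":-4.8,"rz":-14.9},{"grip":0.1,"dx":8,"dy":-202,"dz":54,"rx":23.1,"ry":-4.8,"rz":-14.9}]}}

```text
time_s: 5.88
tool_pos: [0.3752, 0.1303, 0.2583]
orientation: [[0.505, 0.479, 0.718], [0.276, -0.878, 0.392], [0.818, -0.0, -0.575]]
force: [2.1, -2.0, 0.2]
width: 0.297
grasp_force: 35.0
```

Run:
```python
from h import *
go([.54,.292,.13],35,28)
```

```text
d mm [ 22.5 -64.5  84.5] r deg [-0.53  0.1   0.37] TCP [0.416 0.226 0.228] t 5.88 f [ 2.1 -2.   0.2] w 0.297 gf 34.99735951423645 q [ 14.  16. 145. 159.  36. -82.]
```

{"api": "drive_tool", "payload": {"rows": [{"grip":0.1,"dx":7,"dy":-21,"dz":28,"rx":0,"ry":0,"rz":0},{"grip":0.1,"dx":15,"dy":-43,"dz":56,"rx":0,"ry":0,"rz":0},{"grip":0.1,"dx":22.5,"dy":-64.5,"dz":84.5,"rx":0,"ry":0,"rz":0},{"grip":0.1,"dx":22.5,"dy":-64.5,"dz":84.5,"rx":0,"ry":0,"rz":0},{"grip":0.1,"dx":22.5,"dy":-64.5,"dz":84.5,"rx":0,"ry":0,"rz":0}]}}

```text
time_s: 6.3
tool_pos: [0.4172, 0.2247, 0.2271]
orientation: [[0.509, 0.47, 0.721], [0.27, -0.882, 0.385], [0.817, -0.001, -0.576]]
force: [-0.6, -0.5, -1.3]
width: 0.292
grasp_force: 35.0
```

Run:
```python
from h import *
go([.54,.292,.10],35,28)
q,d=arm.get_image("scene"); W=fixed("scene",d); np.save("pics/s6.npy",d); cv2.imwrite("pics/s6.png",cv2.resize(q[150:300,250:450],(600,450)))
Q=W[150:290,280:400].reshape(-1,3); Q=Q[~np.isnan(Q[:,0])]
f=Q[(Q[:,2]>.060)&(Q[:,2]<.110)&(np.hypot(Q[:,0]-.54,Q[:,1]-.292)<.075)&(Q[:,0]>.53)]
rng=np.random.default_rng(0);best=(0,)
for _ in range(800):
    a,b,c=f[rng.choice(len(f),3,False)]; n=np.cross(b-a,c-a); l=np.linalg.norm(n)
    if l<1e-5: continue
    n/=l; i=abs((f-a)@n)<.002
    if i.sum()>best[0]: best=(i.sum(),n*np.sign(n[2]),i)
p=f[best[2]]; print(best[:2],p.mean(0),p.min(0),p.max(0),cv2.minEnclosingCircle((p[:,:2]*1000).astype(np.float32)))
```

```text
d mm [-23.8  -1.8  16.7] r deg [-0.09  0.17 -0.02] TCP [0.416 0.226 0.198] t 6.3 f [-0.6 -0.5 -1.3] w 0.292 gf 34.99960541725159 q [ 28.  24. 137. 180.  36. -90.]
(np.int64(415), array([-5.11111158e-03,  3.35016373e-04,  9.99986882e-01])) [0.56392889 0.29156164 0.09965389] [0.53003848 0.2336829  0.09783426] [0.6017139  0.34711487 0.10192354] ((546.866943359375, 290.1515808105469), 57.63213348388672)
```

View pics/s6.png

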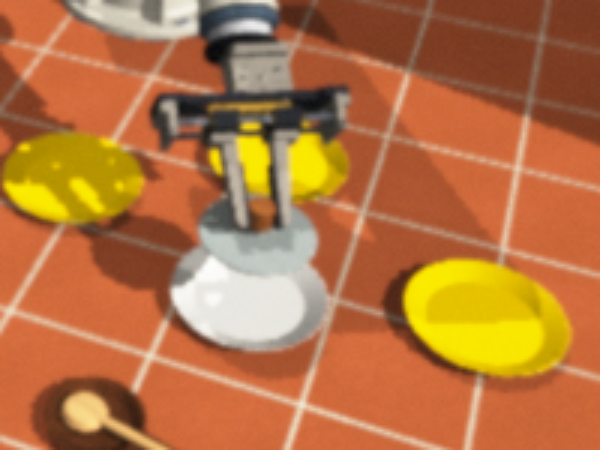

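The lid is level above the white saucer, knob at (262,212) and flange top at z ≈ 0.100. I'll lower it 73 mm first, then creep down to contact.

{"api": "drive_tool", "payload": {"rows": [{"grip":0.1,"dx":-20,"dy":-1,"dz":13,"rx":0,"ry":0,"rz":0},{"grip":0.1,"dx":-40,"dy":-2,"dz":26,"rx":0,"ry":0,"rz":0},{"grip":0.1,"dx":-54,"dy":-2.8,"dz":35,"rx":0,"ry":0,"rz":0},{"grip":0.1,"dx":-61.4,"dy":-2.8,"dz":39.5,"rx":0,"ry":0,"rz":0},{"grip":0.1,"dx":-61.4,"dy":-2.8,"dz":39.5,"rx":0,"ry":0,"rz":0}]}}

```text
time_s: 6.77
tool_pos: [0.4121, 0.2224, 0.1537]
orientation: [[0.513, 0.466, 0.72], [0.269, -0.885, 0.381], [0.815, -0.002, -0.58]]
force: [-0.4, 0.1, -1.2]
width: 0.295
grasp_force: 35.0
```

{"api": "drive_tool", "payload": {"rows": [{"grip":0.1,"dx":-2,"dy":0,"dz":1.4,"rx":0,"ry":0,"rz":0},{"grip":0.1,"dx":-4,"dy":0,"dz":2.8,"rx":0,"ry":0,"rz":0},{"grip":0.1,"dx":-5.5,"dy":0,"dz":3.9,"rx":0,"ry":0,"rz":0},{"grip":0.1,"dx":-6.5,"dy":0,"dz":4.6,"rx":0,"ry":0,"rz":0},{"grip":0.1,"dx":-6.5,"dy":0,"dz":4.6,"rx":0,"ry":0,"rz":0}]}}

```text
time_s: 7.18
tool_pos: [0.4134, 0.2243, 0.1478]
orientation: [[0.51, 0.468, 0.722], [0.268, -0.884, 0.383], [0.817, -0.002, -0.576]]
force: [-0.6, 0.2, -1.8]
width: 0.298
grasp_force: 35.0
```

Not in contact yet. I'll measure the lid height and its centring on the saucer.

Run:
```python
from h import *
for n,(a,b,c,e) in(("scene",(180,280,290,380)),("top",(170,225,160,220))):
    q,d=arm.get_image(n); W=fixed(n,d); Q=W[a:b,c:e].reshape(-1,3); Q=Q[~np.isnan(Q[:,0])]
    Q=Q[np.hypot(Q[:,0]-.54,Q[:,1]-.292)<.1]
    f=Q[(Q[:,2]>.0175)&(Q[:,2]<.032)&(np.hypot(Q[:,0]-.54,Q[:,1]-.292)<.07)]
    for nm,f in(("lid",f),("saucer",Q[(Q[:,2]>.006)&(Q[:,2]<.017)])):
      if len(f)>10: print(n,nm,len(f),np.median(f,0).round(4),cv2.minEnclosingCircle((f[:,:2]*1000).astype(np.float32)))
```

```text
scene lid 558 [0.5541 0.2951 0.0206] ((539.6339721679688, 289.6817321777344), 58.830657958984375)
scene saucer 538 [0.5488 0.309  0.0122] ((538.1574096679688, 291.9241027832031), 80.52278137207031)
top lid 358 [0.5507 0.293  0.0214] ((545.0778198242188, 289.15899658203125), 66.79751586914062)
top saucer 390 [0.5685 0.3126 0.0117] ((541.0382080078125, 289.6771545410156), 97.79646301269531)
```

{"api": "drive_tool", "payload": {"rows": [{"grip":0.1,"dx":-1,"dy":0,"dz":0.7,"rx":0,"ry":0,"rz":0},{"grip":0.1,"dx":-2,"dy":0,"dz":1.4,"rx":0,"ry":0,"rz":0},{"grip":0.1,"dx":-3,"dy":0,"dz":2.1,"rx":0,"ry":0,"rz":0},{"grip":0.1,"dx":-3.5,"dy":0,"dz":2.5,"rx":0,"ry":0,"rz":0},{"grip":0.1,"dx":-3.5,"dy":0,"dz":2.5,"rx":0,"ry":0,"rz":0}]}}

```text
time_s: 7.7
tool_pos: [0.413, 0.2243, 0.1438]
orientation: [[0.509, 0.468, 0.723], [0.268, -0.884, 0.384], [0.818, -0.002, -0.575]]
force: [-7.2, -2.8, 10.9]
width: 0.298
grasp_force: 35.0
```

It's seated, with 11 N of contact. I'll ease off slightly and open.

{"api": "drive_tool", "payload": {"rows": [{"grip":0.1,"dx":0.5,"dy":0,"dz":-0.3,"rx":0,"ry":0,"rz":0},{"grip":0.1,"dx":0.5,"dy":0,"dz":-0.3,"rx":0,"ry":0,"rz":0},{"grip":0.35,"dx":0.5,"dy":0,"dz":-0.3,"rx":0,"ry":0,"rz":0},{"grip":0.5,"dx":0.5,"dy":0,"dz":-0.3,"rx":0,"ry":0,"rz":0},{"grip":0.65,"dx":0.5,"dy":0,"dz":-0.3,"rx":0,"ry":0,"rz":0}]}}

```text
time_s: 8.12
tool_pos: [0.4134, 0.2244, 0.1437]
orientation: [[0.511, 0.468, 0.721], [0.269, -0.884, 0.383], [0.817, -0.002, -0.577]]
force: [0.1, -0.4, -0.0]
width: 0.473
grasp_force: 0.0
```

{"api": "drive_tool", "payload": {"rows": [{"grip":0.65,"dx":0,"dy":0,"dz":0,"rx":0,"ry":0,"rz":0},{"grip":0.65,"dx":0,"dy":0,"dz":0,"rx":0,"ry":0,"rz":0},{"grip":0.65,"dx":0,"dy":0,"dz":0,"rx":0,"ry":0,"rz":0},{"grip":0.65,"dx":0,"dy":0,"dz":0,"rx":0,"ry":0,"rz":0}]}}

```text
time_s: 8.45
tool_pos: [0.4133, 0.2243, 0.1437]
orientation: [[0.511, 0.468, 0.721], [0.269, -0.884, 0.383], [0.817, -0.002, -0.577]]
force: [-0.2, -0.8, 0.4]
width: 0.649
grasp_force: 0.0
```

{"api": "drive_tool", "payload": {"rows": [{"grip":0.65,"dx":2,"dy":0,"dz":-20,"rx":0,"ry":0,"rz":0},{"grip":0.65,"dx":4,"dy":0,"dz":-45,"rx":0,"ry":0,"rz":0},{"grip":0.65,"dx":15,"dy":0,"dz":-70,"rx":0,"ry":0,"rz":0},{"grip":0.65,"dx":30,"dy":0,"dz":-90,"rx":0,"ry":0,"rz":0},{"grip":0.65,"dx":30,"dy":0,"dz":-90,"rx":0,"ry":0,"rz":0}]}}

```text
time_s: 8.87
tool_pos: [0.3626, 0.1974, 0.2232]
orientation: [[0.508, 0.468, 0.723], [0.267, -0.884, 0.384], [0.819, -0.002, -0.574]]
force: [0.4, 0.7, 0.9]
width: 0.65
grasp_force: 0.0
```

Run:
```python
from h import *
s=arm.sense(); print(s["tool_pos"],s["force"].round(1),s["time_s"])
q,d=arm.get_image("scene"); cv2.imwrite("pics/s7.png",q); W=fixed("scene",d); Q=W[180:280,290:380].reshape(-1,3); Q=Q[np.hypot(Q[:,0]-.54,Q[:,1]-.292)<.1]
for lo,hi in((.0155,.03),(.006,.0155)):
    f=Q[(Q[:,2]>lo)&(Q[:,2]<hi)&((lo<.01)|(np.hypot(Q[:,0]-.54,Q[:,1]-.292)<.062))]; print(len(f),np.median(f,0).round(4),cv2.minEnclosingCircle((f[:,:2]*1000).astype(np.float32)))
```

```text
[0.36263748 0.1973636  0.22315781] [0.4 0.7 0.9] 8.8667
526 [0.5477 0.2933 0.0173] ((540.6596069335938, 288.9743957519531), 58.1951904296875)
686 [0.5424 0.2967 0.0129] ((537.8383178710938, 291.2586669921875), 80.24617767333984)
```

View pics/s7.png

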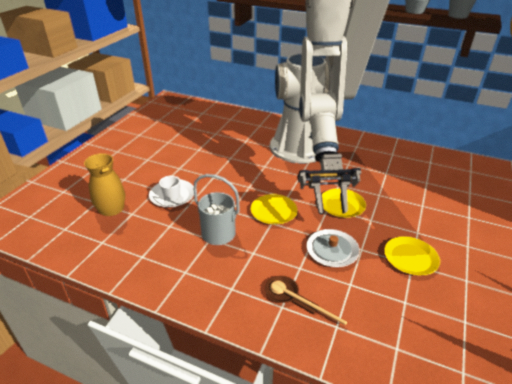

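The lid lies flat, knob up, in the white saucer at (333,245), within about 4 mm of the centre. The canister at (217,218) stands open where it was, and the gripper is clear.

```bash
python3 -c "
from bench import arm
print(arm.sign_off())"
```

```text
the job is handed in; nothing more can be done
None
```

The lid was tipped about 21°, brought out from under the arch and set flat, knob up, in the white saucer, about 4 mm off centre. The last picture shows the canister, cup, jug and spoon rest undisturbed. I handed the job in at about 9 s of the 48 s allowed; sign-off gave no verdict.

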